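# Clamp a pipe in the notched-rail jig

## Task

Clamp the white pipe in the jig: lift the carriage's release bar and hold it up while you slide the carriage towards the pipe, until its spring nose pushes the pipe against the end plate and is itself pressed in part of the way, by several millimetres but not to the bottom. Then let the bar down so that the latch drops fully into a notch, and let go with the pipe left gripped. Be gentle: do not crush the pipe or force the latch against the notched strip, and leave the other things on the bench and on the jig's board alone.

Things in the scene. Friction and masses are not known exactly. Their poses are not given: they have to be found in the camera images.
- jig: Fixed jig: plywood board 190 x 390 mm, 12 mm thick (x -110 to +80 mm), with an aluminium rail and, in line with it, a V cradle. Origin on the bench under the rail's centre line; y runs along the rail (cradle, pipe and end plate at -y, carriage at +y), z up.
- strip (a point): Mid-length point (the jig's y = 0) on top of the steel toothed strip beside the rail, 26 mm above the bench. Teeth 10 mm tall, 7 mm thick; a wide gap (parking slot) where the carriage starts, then towards the pipe notches 9 mm wide at a 16 mm pitch. The strip has slotted screws: the notches lie up to 6 mm either way along y, so they must be felt or seen.
- bar_grip (a point): Centre of the release bar's grip: a level steel bar across the rail (along the jig's x), 13 mm wide along the jig's y, 16 mm high, centre 118 mm above the bench when down. 52 mm is clear between its two upright guide rods. The carriage's top below is at 66 mm (bushings 74). Pinched with fingers closing along the jig's y, it both lifts and pulls the carriage along. Rides with both.
- release_bar (a joint): Height of the bar (m): 0 fully down, latch (7 mm wide, flat-ended) at the bottom of the parking slot or a notch; about 0.010 with the latch standing on a tooth; from 0.011 it clears the teeth; stop at 0.018. A spring and its weight press it down with 6 N when down, 8 N at the top; let go, it drops softly. It only comes down over a gap (2 mm of room in a notch); do not force the latch against the strip (35 N at most).
- carriage (a joint): Travel of the carriage (m) along the rail, towards the pipe (the jig's -y) positive, about 0 where it is parked, from -0.02 to 0.13. Sliding it takes about 6 N, so it stays where it is left, also with the nose pressed in. The grip point lies at the jig's y = +100 mm minus this travel.
- nose_tip (a point): Centre of the front face of the carriage's spring nose: a round rubber pad 26 mm across on a 11 mm rod that points to the jig's -y, 45 mm above the bench, on the pipe's axis; it stands 58 mm ahead of the grip point when not pressed in.
- nose (a joint): How far the nose is pressed into the carriage (m): 0 free, 0.028 bottomed. It resists with 1.5 N at once and 0.3 N more for each millimetre (10 N when bottomed). The pipe counts as gripped from 0.003 to 0.026 with the latch down.
- end_plate: Upright steel plate 64 mm wide, 12 mm thick, top 72 mm above the bench, fixed across the cradle. Its origin is on the bench under the face that the pipe is pushed against; that face looks to the jig's +y. Where it is fixed along the jig's y varies by some 30 mm.
- pipe: Loose white plastic pipe, 32 mm across, 120 mm long, about 90 g, lying in the cradle with a few millimetres to 16 mm between its end and the end plate. Origin at its middle, on its axis (45 mm above the bench); y along its length, towards the carriage. It must not be squeezed against the end plate with more than 14 N.
- coupling_a: Bystander: white pipe coupling, a ring 40 mm across, 34 mm tall, standing on the jig's board beside the cradle. Origin under its centre. Leave alone.
- coupling_b: Bystander: a second such coupling on the board beside the rail. Leave alone.
- union: Bystander: white pipe union, 54 mm across, 46 mm tall, on the bench to the left. Origin under its centre. Leave alone.
- tape_measure: Bystander: black tape measure 70 x 36 x 62 mm on the bench to the right. Leave alone.
- water_bottle: Bystander: clear water bottle, 64 mm across, 190 mm tall, on the bench to the right. Leave alone.
- screwdriver: Bystander: screwdriver lying on the bench to the left. Leave alone.

How it is judged:
On the way, in this order (a step that is already met when the one before it is completed fails the run):
1. the release bar is lifted clear of the teeth with the carriage still parked short of the pipe (value of joint release_bar above 0.0105 m and value of joint nose below 0.002 m), for 0.1 s.
2. the nose is pressed in by at least 3 mm against the pipe (value of joint nose above 0.003 m), for 0.2 s.
At the end, for the whole second after the job is handed in: The pipe lies at rest in the cradle, along it, its end against the end plate within 3 mm; the carriage's nose is pressed in between 3 and 26 mm; the latch is fully down in a notch (release bar within 2.5 mm of its lowest position) (value of joint release_bar below 0.0025 m and value of joint carriage above 0.045 m and value of joint nose between 0.003 and 0.026 m and y of pipe in the frame of end_plate between 0.057 and 0.063 m and horizontal distance between pipe and end_plate below 0.064 m and height (world z) of pipe between 0.041 and 0.049 m and angle between the y axis of pipe and the y axis of jig, either way round below 0.06 rad and linear speed of pipe below 0.02 m/s); the robot touches nothing.
It fails at once if the latch is forced against the notched strip with more than 35 N (contact force between release_bar and rack above 35 N).
It fails at once if the pipe is squeezed against the end plate with more than 14 N (contact force between pipe and end_plate above 14 N).
It fails at once if another thing on the bench or jig is moved by more than 15 mm (distance of any of coupling_a, coupling_b, union, tape_measure, water_bottle, screwdriver from where it was at the start of the episode above 0.015 m).
It also fails if it takes over 61 s, if anything falls off the work surface, if the arm or the gripper's body presses on something with over 40 N, if the wrist force passes 120 N, or if a joint passes its speed limit or range.

## Robot

A 7-joint arm with a two-finger parallel gripper is mounted at the origin on the work surface. World frame = base frame: x ahead of the robot, y to its left, z up, the work surface at z = 0. Lengths are in m, angles in rad, forces in N, time in s.
With the tool pointing down it reaches from about 0.35 to 0.9 m from the base axis. Payload 8.1 kg.
Tool frame: the origin (TCP) lies on the centre line of the jaws, within the pads' length; the fingertips stand arm.tips_ahead ahead of it and the grasp point (between the pads) lies 8 mm behind it (arm.tips_ahead is the distance from the TCP to the fingertips, in m); z points along the fingers, y is the direction in which the jaws open and shut (so a half turn about z gives the same grasp; the last joint's range is limited). The gripper opens to 92 mm and grips with 3 to 60 N. Pads are 19 mm wide; open, the fingers measure 130 mm over their backs; the gripper's body (75 mm by 190 mm) begins 47 mm behind the grasp point.
Start: joints at [-1.366, 0.434, 0.025, 1.573, -0.012, 1.134, -0.075], TCP at [0.189, 0.596, 0.214] pointing down, gripper open.
Joint ranges: [-2.62, 2.62], [-0.44, 2.09], [-1.27, 1.32], [0.08, 2.57], [-1.32, 4.46], [0.12, 2], [-2.74, 2.74]. Speed limits (rad/s): [2.22, 2.22, 3.01, 3.01, 3.14, 3.14, 3.14].

## Interface

Orientations are given as a rotation vector (axis times angle).
In Python, from cell import arm gives the robot as it stands. The module is installed in compiled form; this text tells all that it offers.
- The arm moves only by the tool jog_arm, never from a script. Its argument "moves" is a list of rows, each an object with "twist": the turn, a rotation vector about the tool's x, y, z in units of 10 degrees (1.0 is 10 degrees), a list of three; "xyz": the shift along the tool's x, y, z in units of 60 mm (1.0 is 60 mm), a list of three; "grip": the closure, from -1 (fully open) to 1 (shut). A call has 1 to 5 rows; each row is the pose to reach, as a shift and turn from the pose commanded when the call began, along the tool's axes at that moment; what a row does not reach only later rows make up. A row lasts 1/8 s, in which the tool goes at most 62.5 mm and 10.7 degrees, less where a joint would pass 70% of its speed; a pose out of reach is approached as far as the arm can. A call with a gripper value outside its range is refused whole. The fingers move at their own pace and stop on an object; "force" is the grip in N (left out, the last holds). Time passes only in rows, so rows that repeat a pose let the fingers close. It gives the time, the measured TCP pose, the force and the opening at its end, in the units of the state.
- arm.observe(): the state, without advancing time (a new reading comes with each control period).
- arm.get_image(name): name is "scene" or "side" or "wrist"; returns the picture (400x640x3 uint8, blue, green, red); there is no depth.
- arm.camera_params(name): a dict with "mtx" (3x3 intrinsics, pixels), "T" (4x4, takes a point from camera to world coordinates); the wrist camera has in their place "T_tool_cam" (4x4, takes a point from camera to tool coordinates, whose origin is the TCP and whose axes are the flange's). Camera axes: x right, y down, z forward; pixel columns grow to the right and rows downward; lengths in m; the calibration is good to about 2 mm. A picture is of the moment at which its call begins: read the wrist's pose just before it. camera_params takes no time and is no camera call.
- arm.sign_off(): hands the job in, once; it reports no verdict.
The state is a dict: "clock": time; "joints": joint angles; "dq": joint speeds; "joint_efforts": joint torques, N m; "position": TCP position; "ee_rot": TCP orientation; "force": force on the tool from outside, world axes, zero at the start; "ft_torque": the same for the moment, N m; "width": opening from 0.0 (shut) to 1.0 (fully open).
Only numpy, scipy, OpenCV 4.12 (cv2) and the standard library are available. Lean on these libraries where they do the work, as an engineer would, in place of code of your own. Each camera call takes 0.05 s, during which the arm holds its last target. There are 200 camera calls.

## Working session

There is one attempt and no reset: what is moved stays moved. The work goes in short steps, Python scripts to look and compute and a tool call to move; the robot and the scene stay as the last step left them, time stands still between calls to the robot, and variables do not carry over. Pictures are saved under pics/ and viewed, about 8 in all and at most 12, crops included, and the job is handed in when it is done.

Besides the shell and the picture viewer there is one more tool, called after "Request:" as name(argument=value, ...) on one line, values as JSON. jog_arm: Moves the arm, as the interface text tells. Its arguments: {"type":"object","properties":{"moves":{"type":"array","items":{"type":"object","properties":{"twist":{"type":"array","items":{"type":"number"}},"xyz":{"type":"array","items":{"type":"number"}},"grip":{"type":"number"}}}},"force":{"type":"number"}},"required":["moves"]}

```bash
mkdir -p pics; python3 - <<'E'
from cell import arm
import cv2,numpy as np
np.set_printoptions(precision=4,suppress=True)
print(arm.observe()); print(arm.tips_ahead)
for n in("scene","side"):
    cv2.imwrite(f"pics/{n}0.png",arm.get_image(n)); p=arm.camera_params(n); print(n,p["mtx"],p["T"])
print(arm.camera_params("wrist"))
E
```

```text
{'clock': 0.0, 'joints': array([-1.3656,  0.4352,  0.025 ,  1.5741, -0.0116,  1.134 , -0.0751]), 'dq': array([-0.0007, -0.0007,  0.0001, -0.0004, -0.0004,  0.002 , -0.001 ]), 'joint_efforts': array([  0.0002, -66.7863,   0.9856, -31.4456,  -0.0604,   0.0428,
         0.0002]), 'position': array([0.1893, 0.5951, 0.2136]), 'ee_rot': array([-0.4817, -3.1044,  0.0024]), 'force': array([-0.767 , -0.6708,  0.2233]), 'ft_torque': array([ 0.0457,  0.0046, -0.0335]), 'width': 1.0024047357534382}
0.011
scene [[476.7698   0.     323.1081]
 [  0.     476.7698 203.2642]
 [  0.       0.       1.    ]] [[ 0.7966  0.3746 -0.4745  1.1403]
 [ 0.6043 -0.5179  0.6055 -0.7105]
 [-0.0189 -0.7691 -0.6389  0.8609]
 [ 0.      0.      0.      1.    ]]
side [[472.2848   0.     328.8281]
 [  0.     472.2848 197.8577]
 [  0.       0.       1.    ]] [[ 0.7819 -0.4358  0.4458 -0.0171]
 [-0.6233 -0.5572  0.5486 -0.7312]
 [ 0.0093 -0.7069 -0.7073  1.0494]
 [ 0.      0.      0.      1.    ]]
{'mtx': array([[306.0886,   0.    , 315.3143],
       [  0.    , 306.0886, 198.2045],
       [  0.    ,   0.    ,   1.    ]]), 'T_tool_cam': array([[ 0.0002, -0.9533, -0.302 ,  0.0822],
       [ 1.    ,  0.0003, -0.0002, -0.0002],
       [ 0.0002, -0.302 ,  0.9533, -0.17  ],
       [ 0.    ,  0.    ,  0.    ,  1.    ]])}
```

View pics/scene0.png

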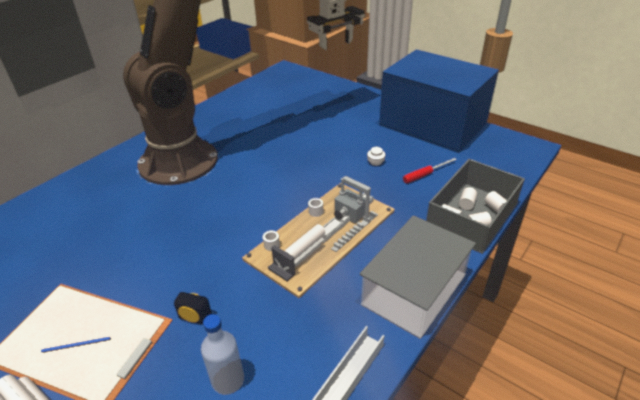

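View pics/side0.png

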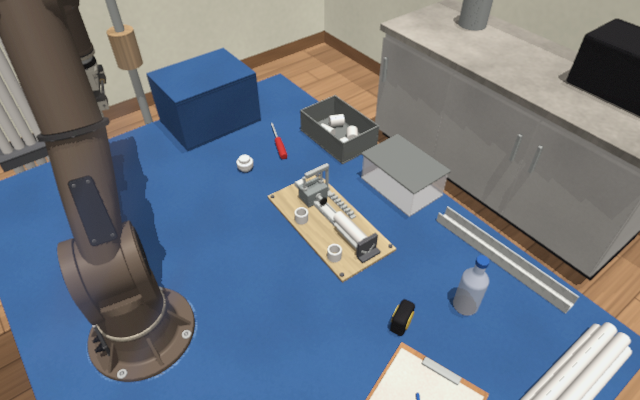

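The scene picture has the board with corners near (246,257), (301,288) and (394,210), and the release bar near (354,184). In the side picture the bar is near (317,172) and the end plate near (368,246). I'll enlarge both to get accurate pixels.

```bash
python3 - <<'E'
import cv2,numpy as np
a=cv2.imread("pics/scene0.png")[165:295,240:400]; b=cv2.imread("pics/side0.png")[155:280,260:400]
a=cv2.resize(a,None,fx=5,fy=5,interpolation=cv2.INTER_CUBIC)[:600]; b=cv2.resize(b,None,fx=4.8,fy=4.8,interpolation=cv2.INTER_CUBIC)
cv2.imwrite("pics/a.png",a[:, :800]);cv2.imwrite("pics/b.png",b);print(a.shape,b.shape)
E
```

```text
(600, 800, 3) (600, 672, 3)
```

View pics/a.png

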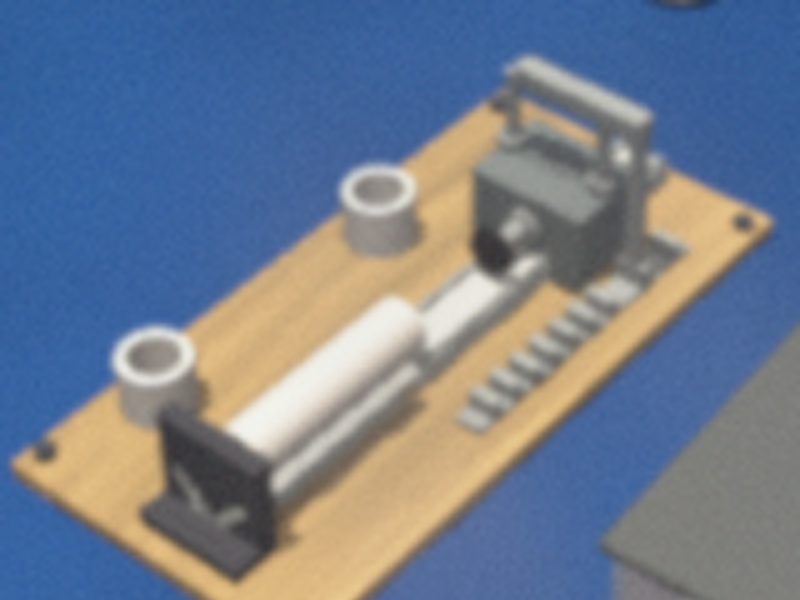

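View pics/b.png

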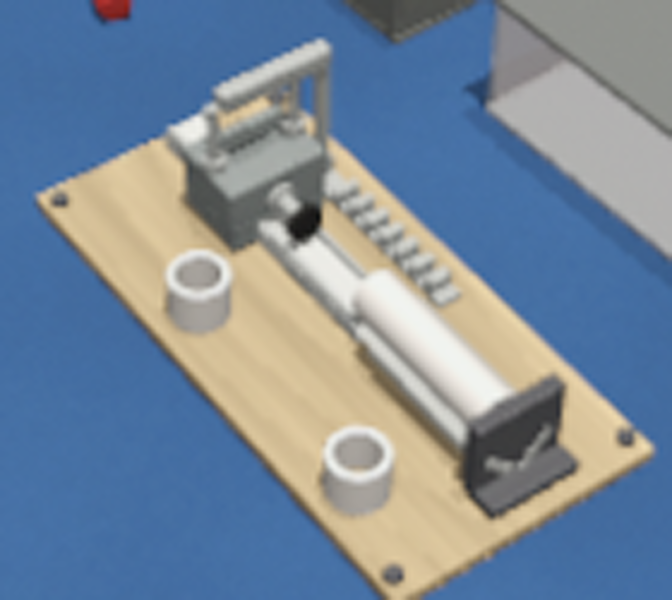

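Scene crop: board corners at (12,465) and (772,222), bar top running (515,65) to (645,120), end plate top edge (165,405) to (273,465). Side crop: board corners (38,198) and (653,450), bar (217,92) to (328,45), plate top (468,430) to (555,378). Now I'll fit the jig pose.

```bash
cat > h.py <<'E'
import numpy as np
from cell import arm
np.set_printoptions(precision=4,suppress=True)
P={n:arm.camera_params(n) for n in("scene","side")}
def proj(n,X):
    T=P[n]["T"]; c=(np.atleast_2d(X)-T[:3,3])@T[:3,:3]; q=c@P[n]["mtx"].T; return q[:,:2]/q[:,2:]
def px(n,u):
    u=np.array(u,float)
    return (u+.5)/5-.5+[240,165] if n=="scene" else (u+.5)/4.8-.5+[260,155]
def onz(n,p,z):
    d=P[n]["T"][:3,:3]@np.linalg.inv(P[n]["mtx"])@[*p,1]; t=P[n]["T"][:3,3]
    return t+d*(z-t[2])/d[2]
def Rj(a): return np.array([[np.cos(a),-np.sin(a),0],[np.sin(a),np.cos(a),0],[0,0,1]])
E
python3 - <<'E'
from h import *
from scipy.optimize import least_squares
obs=[("scene",(12,465),(-.11,-.195,.012)),("scene",(774,220),(.08,.195,.012)),("side",(38,197),(-.11,.195,.012)),("side",(654,450),(.08,-.195,.012)),("side",(397,600),(-.11,-.195,.012))]
def f(v): return np.concatenate([proj(n,Rj(v[2])@X+[v[0],v[1],0])[0]-px(n,u) for n,u,X in obs])
c=(onz("scene",px("scene",(12,465)),.012)+onz("scene",px("scene",(774,220)),.012))/2
best=min((least_squares(f,[c[0],c[1],a]) for a in np.arange(-3,3,.7)),key=lambda r:r.cost)
v=best.x;print(v,np.degrees(v[2]),best.fun); np.save("jig.npy",v)
def J(n,u,z): return Rj(v[2]).T@(onz(n,px(n,u),z)-[v[0],v[1],0])
for lab,n,u,z in [("bar top L","scene",(515,65),.126),("bar top R","scene",(645,118),.126),("bar top L","side",(219,92),.126),("bar top R","side",(328,45),.126),
 ("plate +y top","scene",(172,402),.072),("plate +y top","scene",(275,463),.072),("plate +y","side",(468,430),.072),("plate","side",(555,379),.072),
 ("pipe top near","scene",(395,298),.061),("pipe top near","side",(375,273),.061),
 ("tooth last","scene",(475,425),.026),("tooth last","side",(450,293),.026),("nose","scene",(490,250),.045),("nose","side",(303,222),.045)]:
    print(lab,n,J(n,u,z))
print("bar world",Rj(v[2])@[0,.1,.118]+[v[0],v[1],0])
E
```

```text
[ 0.5926 -0.     -0.0502] -2.874721173277495 [-0.3123 -0.3625  0.1957  0.0017 -0.2453 -0.2878  0.4901 -0.6037 -0.0066
  0.5629]
bar top L scene [-0.0249  0.0969  0.126 ]
bar top R scene [0.0534 0.1026 0.126 ]
bar top L side [-0.0252  0.1037  0.126 ]
bar top R side [0.0541 0.101  0.126 ]
plate +y top scene [-0.0313 -0.1544  0.072 ]
plate +y top scene [ 0.0332 -0.1529  0.072 ]
plate +y side [-0.0352 -0.1581  0.072 ]
plate side [ 0.0281 -0.1572  0.072 ]
pipe top near scene [-0.0049 -0.0243  0.061 ]
pipe top near side [ 0.0001 -0.0237  0.061 ]
tooth last scene [ 0.0601 -0.0413  0.026 ]
tooth last side [ 0.0481 -0.0378  0.026 ]
nose scene [-0.0023  0.0482  0.045 ]
nose side [-0.0013  0.0492  0.045 ]
bar world [0.5976 0.0998 0.118 ]
```

```bash
cat >> h.py <<'E'
from scipy.spatial.transform import Rotation as R
V=np.load("jig.npy")
def J2W(X): return Rj(V[2])@np.array(X,float)+[V[0],V[1],0]
def W2J(X): return Rj(V[2]).T@(np.array(X)-[V[0],V[1],0])
def plan(Xj):
    "shift (units of 60 mm) and turn (10 deg) in tool axes to put TCP at jig point, tool y along jig y, z down"
    s=arm.observe(); r=R.from_rotvec(s["ee_rot"]); p=np.array(s["position"])
    M=Rj(V[2])@np.diag([-1,1,-1.])
    if (M[:,1]@r.as_matrix()[:,1])<0: M=M@np.diag([-1,-1,1.])
    print("t",s["clock"],"TCPjig",W2J(p),"F",s["force"],"w",s["width"])
    print("xyz",r.inv().apply(J2W(Xj)-p)/.06,"twist",np.degrees((r.inv()*R.from_matrix(M)).as_rotvec())/10)
E
python3 - <<'E'
from h import *
plan([0,.1,.2])
for u in [(190,140),(260,100)]: print(onz("side",u,0))
for u in [(385,128),(470,143)]: print(onz("scene",u,0))
E
```

```text
t 0.1 TCPjig [-0.4326  0.5742  0.2137] F [-0.4503  0.8409 -0.0096] w 1.0011538027642162
xyz [-8.9866 -5.8044  0.2368] twist [-0.0078 -0.0001 -1.4768]
[0.4362 0.6155 0.    ]
[0.7708 0.6779 0.    ]
[0.4278 0.5575 0.    ]
[0.7056 0.6375 0.    ]
```

Request:
jog_arm(moves=[{"xyz": [-0.8,-0.5,0],"twist": [0,0,-0.3],"grip": -1},{"xyz": [-1.6,-1.0,0],"twist": [0,0,-0.6],"grip": -1},{"xyz": [-2.4,-1.5,0],"twist": [0,0,-0.9],"grip": -1},{"xyz": [-3.2,-2.0,0],"twist": [0,0,-1.2],"grip": -1},{"xyz": [-4.0,-2.5,0],"twist": [0,0,-1.5],"grip": -1}])

```text
clock: 0.72
position: [0.3735, 0.3783, 0.2142]
ee_rot: [-0.07, -3.141, 0.0]
force: [0.5, 0.8, 0.1]
width: 1.003
```

```bash
python3 -c "
from h import *
plan([0,.1,.2])"
```

```text
t 0.725 TCPjig [-0.2377  0.3668  0.2142] F [0.5445 0.7875 0.1004] w 1.003322906144942
xyz [-3.936  -4.4704  0.2364] twist [-0.0014 -0.0007  0.0336]
```

Request:
jog_arm(moves=[{"xyz": [-0.66,-0.74,0],"grip": -1},{"xyz": [-1.3,-1.5,0],"grip": -1},{"xyz": [-2.0,-2.2,0.1],"grip": -1},{"xyz": [-2.6,-3.0,0.1],"grip": -1},{"xyz": [-3.3,-3.7,0.2],"grip": -1}])

```text
invalid input at $.moves[0]: expected keys twist, xyz, grip
```

Request:
jog_arm(moves=[{"xyz": [-0.5,-0.6,0],"grip": -1},{"xyz": [-0.6,-0.75,0],"grip": -1},{"xyz": [-0.6,-0.75,0],"grip": -1}])

```text
invalid input at $.moves[0]: expected keys twist, xyz, grip
```

```bash
python3 -c "
from h import *
import cv2
plan([0,.1,.11])
cv2.imwrite('pics/w1.png',arm.get_image('wrist'))"
```

```text
t 0.725 TCPjig [-0.2377  0.3668  0.2142] F [0.5445 0.7875 0.1004] w 1.003322906144942
xyz [-3.9362 -4.47    1.7364] twist [-0.0014 -0.0007  0.0336]
```

View pics/w1.png

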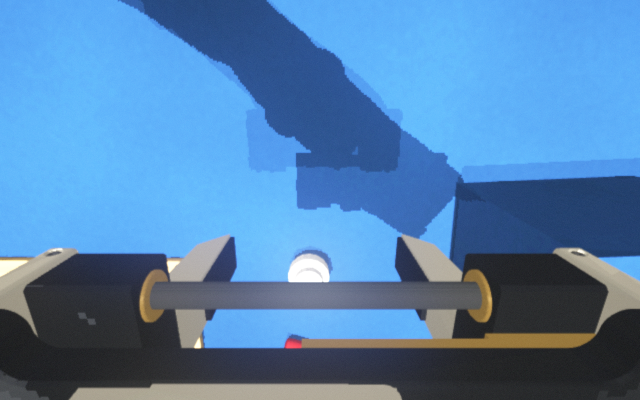

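Every row needs a twist, so the moves were refused. The arm is still over open bench, and the union shows at (309,268). I'll repeat the moves with the twist included.

Request:
jog_arm(moves=[{"xyz": [-0.66,-0.74,0],"twist": [0,0,0],"grip": -1},{"xyz": [-1.3,-1.5,0],"twist": [0,0,0],"grip": -1},{"xyz": [-2.0,-2.2,0.1],"twist": [0,0,0],"grip": -1},{"xyz": [-2.6,-3.0,0.1],"twist": [0,0,0],"grip": -1},{"xyz": [-3.3,-3.7,0.2],"twist": [0,0,0],"grip": -1}])

```text
clock: 1.4
position: [0.561, 0.1475, 0.2024]
ee_rot: [0.073, 3.141, 0.0]
force: [-0.0, 0.9, -0.4]
width: 1.003
```

Request:
jog_arm(moves=[{"xyz": [-0.5,-0.6,0],"twist": [0,0,0],"grip": -1},{"xyz": [-0.6,-0.75,0],"twist": [0,0,0],"grip": -1},{"xyz": [-0.6,-0.75,0],"twist": [0,0,0],"grip": -1}])

```text
clock: 1.78
position: [0.5938, 0.1023, 0.2019]
ee_rot: [-0.074, -3.14, 0.0]
force: [0.1, 0.2, -0.4]
width: 0.999
```

```bash
python3 -c "
from h import *
import cv2
plan([0,.1,.11])
cv2.imwrite('pics/w2.png',arm.get_image('wrist'))"
```

```text
t 1.775 TCPjig [-0.0039  0.1023  0.2019] F [ 0.094   0.203  -0.4188] w 0.9988857344090276
xyz [-0.0657 -0.0382  1.5315] twist [-0.0004 -0.0052  0.0165]
```

View pics/w2.png

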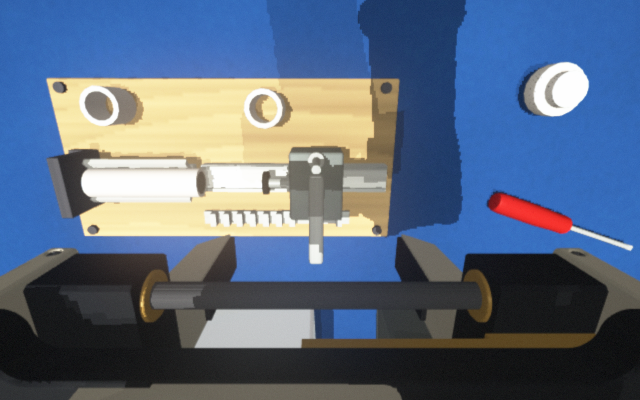

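The wrist view from above shows the bar centred at column 316, the end plate's face near column 82, the pipe end at about 203 and the teeth around row 218, columns 205 to 300. I'll zoom in to place the notches.

```bash
python3 - <<'E'
import cv2
a=cv2.imread("pics/w2.png")[145:265,195:355]
cv2.imwrite("pics/w2z.png",cv2.resize(a,None,fx=5,fy=5,interpolation=cv2.INTER_CUBIC))
E
```

```text
(no output)
```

View pics/w2z.png

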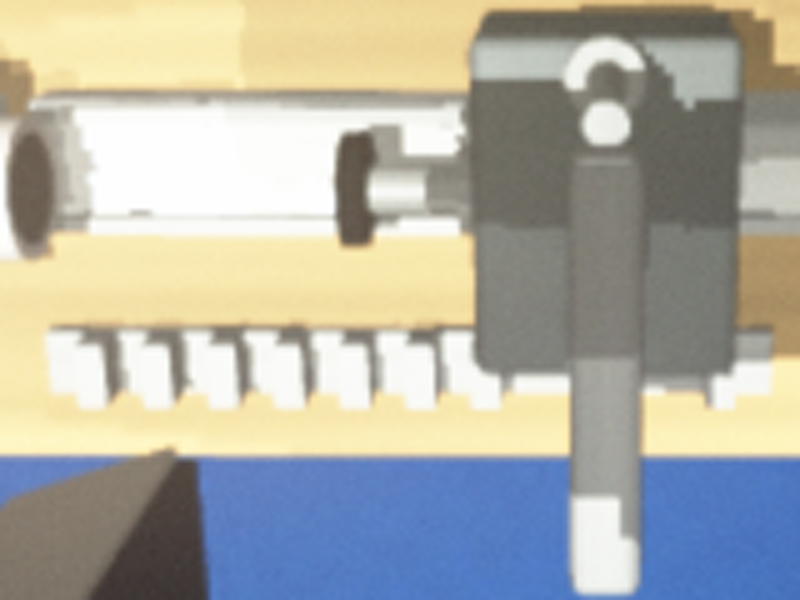

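```bash
python3 - <<'E'
from h import *
s=arm.observe(); c=arm.camera_params("wrist")
T=np.eye(4);T[:3,:3]=R.from_rotvec(s["ee_rot"]).as_matrix();T[:3,3]=s["position"]
P["wrist"]=dict(mtx=c["mtx"],T=T@c["T_tool_cam"])
def q(l,u,z,full=False):
    p=np.array(u) if full else (np.array(u)+.5)/5-.5+[195,145]
    print(l,W2J(onz("wrist",p,z)))
for u in (93,160,225,290,357,422,485): q("tooth",(u,375),.026)
q("slot L",(500,390),.026);q("slot R",(712,390),.026)
q("bar L",(570,300),.126);q("bar R",(642,300),.126)
q("bar tip",(605,595),.126);q("nose",(337,190),.045);q("pipe end",(30,190),.045)
q("plate",(80,152),.072,True);q("plate",(88,208),.072,True)
for u in [(48,79),(399,79),(400,236),(86,236)]: q("corner",u,.012,True)
E
```

```text
tooth [ 0.0505 -0.02    0.026 ]
tooth [ 0.0505 -0.0038  0.026 ]
tooth [0.0504 0.012  0.026 ]
tooth [0.0503 0.0278 0.026 ]
tooth [0.0502 0.044  0.026 ]
tooth [0.0501 0.0598 0.026 ]
tooth [0.0501 0.075  0.026 ]
slot L [0.054  0.0786 0.026 ]
slot R [0.0537 0.1302 0.026 ]
bar L [-0.0031  0.0978  0.126 ]
bar R [-0.0032  0.11    0.126 ]
bar tip [0.0532 0.104  0.126 ]
nose [-0.001   0.0447  0.045 ]
pipe end [-0.0007 -0.023   0.045 ]
plate [-0.0382 -0.1275  0.072 ]
plate [ 0.02   -0.1324  0.072 ]
corner [-0.1087 -0.1906  0.012 ]
corner [-0.1107  0.1949  0.012 ]
corner [0.0775 0.2127 0.012 ]
corner [ 0.0795 -0.1903  0.012 ]
```

Tooth centres come out at jig y = ..., -4, 12, 28 mm, so the notches are near y ≈ 4 and 20 mm (±3). The plate face is near -155 mm, so the nose should touch with the grip near y ≈ 23 mm, and the notch at about 4 mm would give roughly 19 mm of press. Next I'll go down and grip the bar.

Request:
jog_arm(moves=[{"xyz": [-0.07,0,0.6],"twist": [0,0,0],"grip": -1},{"xyz": [-0.07,0,1.1],"twist": [0,0,0],"grip": -1},{"xyz": [-0.07,0,1.4],"twist": [0,0,0],"grip": -0.5},{"xyz": [-0.07,0,1.53],"twist": [0,0,0],"grip": 0},{"xyz": [-0.07,0,1.53],"twist": [0,0,0],"grip": 0.3}], force=40)

```text
clock: 2.45
position: [0.5982, 0.1028, 0.1108]
ee_rot: [0.071, 3.141, 0.0]
force: [0.2, -0.1, -0.3]
width: 0.724
```

Request:
jog_arm(moves=[{"xyz": [0,0,0],"twist": [0,0,0],"grip": 0.6},{"xyz": [0,0,0],"twist": [0,0,0],"grip": 0.8},{"xyz": [0,0,0],"twist": [0,0,0],"grip": 1},{"xyz": [0,0,0],"twist": [0,0,0],"grip": 1},{"xyz": [0,0,0],"twist": [0,0,0],"grip": 1}])

```text
clock: 3.08
position: [0.5983, 0.1023, 0.1106]
ee_rot: [0.072, 3.141, 0.0]
force: [-0.4, -0.4, 0.1]
width: 0.177
```

```bash
python3 -c "
from h import *
plan([0,.1,.11])"
```

```text
t 3.075 TCPjig [0.0006 0.1025 0.1106] F [-0.3633 -0.4142  0.0804] w 0.17653837425004612
xyz [ 0.0097 -0.041   0.0094] twist [0.0003 0.0001 0.0234]
```

Request:
jog_arm(moves=[{"xyz": [0,0,0],"twist": [0,0,0],"grip": 1},{"xyz": [0,0,0],"twist": [0,0,0],"grip": 1},{"xyz": [0,0,-0.12],"twist": [0,0,0],"grip": 1},{"xyz": [0,0,-0.24],"twist": [0,0,0],"grip": 1},{"xyz": [0,0,-0.24],"twist": [0,0,0],"grip": 1}])

```text
clock: 3.7
position: [0.5982, 0.1024, 0.1253]
ee_rot: [0.072, 3.141, 0.0]
force: [1.8, 1.3, -7.0]
width: 0.128
```

```bash
python3 -c "
from h import *
plan([0,.03,.125])"
```

```text
t 3.7 TCPjig [0.0005 0.1026 0.1253] F [ 1.8486  1.2755 -6.9635] w 0.12839833562720124
xyz [ 0.0137 -1.2097  0.0051] twist [0.0013 0.0003 0.0241]
```

The bar is up 14.7 mm and the tool feels -7 N, which matches the spring. I'll slide the carriage towards the pipe.

Request:
jog_arm(moves=[{"xyz": [0,-0.2,0],"twist": [0,0,0],"grip": 1},{"xyz": [0,-0.45,0],"twist": [0,0,0],"grip": 1},{"xyz": [0,-0.7,0],"twist": [0,0,0],"grip": 1},{"xyz": [0,-0.9,0],"twist": [0,0,0],"grip": 1},{"xyz": [0,-1.0,0],"twist": [0,0,0],"grip": 1}])

```text
clock: 4.32
position: [0.5953, 0.0435, 0.1248]
ee_rot: [-0.071, -3.141, -0.003]
force: [2.4, 6.8, -7.9]
width: 0.128
```

Request:
jog_arm(moves=[{"xyz": [0,-0.04,0],"twist": [0,0,0],"grip": 1},{"xyz": [0,-0.08,0],"twist": [0,0,0],"grip": 1},{"xyz": [0,-0.12,0],"twist": [0,0,0],"grip": 1},{"xyz": [0,-0.16,0],"twist": [0,0,0],"grip": 1},{"xyz": [0,-0.2,0],"twist": [0,0,0],"grip": 1}])

```text
clock: 4.95
position: [0.5947, 0.0325, 0.1248]
ee_rot: [-0.07, -3.14, -0.004]
force: [2.6, 7.6, -6.5]
width: 0.125
```

```bash
python3 -c "
from h import *
plan([0,.004,.125])"
```

```text
t 4.95 TCPjig [0.0006 0.0326 0.1248] F [ 2.6142  7.6332 -6.4881] w 0.12544946696179016
xyz [ 0.012  -0.476  -0.0048] twist [ 0.0135 -0.0022  0.0333]
```

Request:
jog_arm(moves=[{"xyz": [0,-0.05,0],"twist": [0,0,0],"grip": 1},{"xyz": [0,-0.1,0],"twist": [0,0,0],"grip": 1}])

```text
clock: 5.2
position: [0.5945, 0.0267, 0.1248]
ee_rot: [-0.069, -3.14, -0.004]
force: [2.3, 7.7, -7.3]
width: 0.128
```

Request:
jog_arm(moves=[{"xyz": [0,-0.05,0],"twist": [0,0,0],"grip": 1},{"xyz": [0,-0.1,0],"twist": [0,0,0],"grip": 1}])

```text
clock: 5.45
position: [0.5942, 0.0212, 0.1248]
ee_rot: [-0.069, -3.14, -0.005]
force: [1.7, 9.2, -7.3]
width: 0.126
```

Request:
jog_arm(moves=[{"xyz": [0,-0.05,0],"twist": [0,0,0],"grip": 1},{"xyz": [0,-0.1,0],"twist": [0,0,0],"grip": 1}])

```text
clock: 5.7
position: [0.594, 0.0158, 0.1248]
ee_rot: [-0.068, -3.141, -0.006]
force: [1.7, 9.9, -8.3]
width: 0.126
```

Request:
jog_arm(moves=[{"xyz": [0,-0.05,0],"twist": [0,0,0],"grip": 1},{"xyz": [0,-0.1,0],"twist": [0,0,0],"grip": 1}])

```text
clock: 5.95
position: [0.5937, 0.0104, 0.1248]
ee_rot: [-0.067, -3.14, -0.007]
force: [1.4, 11.9, -7.5]
width: 0.129
```

```bash
python3 -c "
from h import *
import cv2
plan([0,.004,.125])
w=arm.get_image('wrist');s=arm.get_image('side');cv2.imwrite('pics/w3full.png',w)
a=cv2.resize(w[140:250,40:360],(800,275),interpolation=3)
b=cv2.resize(s[155:280,260:400],(364,325),interpolation=3); c=cv2.resize(arm.get_image('scene')[165:295,240:400],(400,325),interpolation=3)
import numpy as np
bot=np.zeros((325,800,3),np.uint8);bot[:,:364]=b;bot[:,400:]=c
cv2.imwrite('pics/w3.png',np.vstack([a,bot]))"
```

```text
t 5.95 TCPjig [0.0006 0.0105 0.1248] F [ 1.4183 11.871  -7.5232] w 0.12893749998564613
xyz [ 0.0107 -0.1085 -0.0041] twist [ 0.025  -0.0029  0.0414]
```

View pics/w3.png

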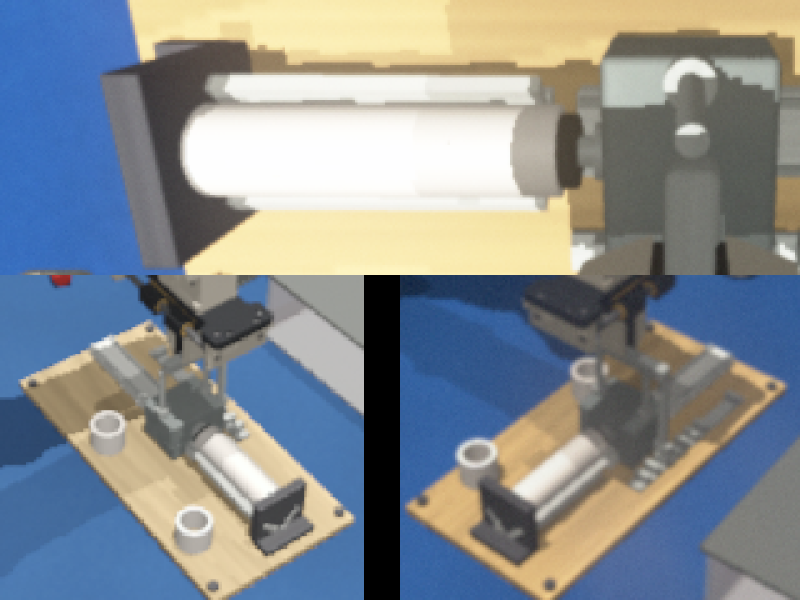

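The pipe is against the end plate, with its end near (190,150) in the wrist strip, and the pad is touching at about (570,150). Force rises from 7.6 N to 11.9 N, so the press is about 12 mm. Next is y ≈ 4 mm, then lowering with a light grip that would slip if the latch lands on a tooth.

Request:
jog_arm(moves=[{"xyz": [0,-0.06,0],"twist": [0,0,0],"grip": 1},{"xyz": [0,-0.11,0],"twist": [0,0,0],"grip": 1},{"xyz": [0,-0.11,0],"twist": [0,0,0],"grip": 1}])

```text
clock: 6.48
position: [0.5934, 0.0041, 0.1248]
ee_rot: [-0.067, -3.14, -0.007]
force: [2.1, 12.4, -8.2]
width: 0.123
```

Request:
jog_arm(moves=[{"xyz": [0,0,0],"twist": [0,0,0],"grip": 1},{"xyz": [0,0,0.03],"twist": [0,0,0],"grip": 1},{"xyz": [0,0,0.06],"twist": [0,0,0],"grip": 1},{"xyz": [0,0,0.08],"twist": [0,0,0],"grip": 1},{"xyz": [0,0,0.1],"twist": [0,0,0],"grip": 1}], force=10)

```text
clock: 7.1
position: [0.5935, 0.0041, 0.12]
ee_rot: [0.067, 3.141, 0.008]
force: [-4.2, 11.6, 11.7]
width: 0.137
```

That landed on a tooth top (bar about 9.3 mm up, +12 N), as it would be with the notch slightly off. I'll lift, move 2.5 mm further on and try again.

Request:
jog_arm(moves=[{"xyz": [0,0,-0.07],"twist": [0,0,0],"grip": 1},{"xyz": [0,0,-0.08],"twist": [0,0,0],"grip": 1},{"xyz": [0,-0.04,-0.08],"twist": [0,0,0],"grip": 1},{"xyz": [0,-0.04,-0.08],"twist": [0,0,0],"grip": 1}], force=40)

```text
clock: 7.6
position: [0.5933, 0.0022, 0.1236]
ee_rot: [-0.067, -3.141, -0.008]
force: [2.9, 12.3, -7.8]
width: 0.126
```

Request:
jog_arm(moves=[{"xyz": [0,0,0],"twist": [0,0,0],"grip": 1},{"xyz": [0,0,0.03],"twist": [0,0,0],"grip": 1},{"xyz": [0,0,0.05],"twist": [0,0,0],"grip": 1},{"xyz": [0,0,0.07],"twist": [0,0,0],"grip": 1},{"xyz": [0,0,0.08],"twist": [0,0,0],"grip": 1}], force=10)

```text
clock: 8.22
position: [0.5933, 0.0022, 0.1188]
ee_rot: [-0.067, -3.14, -0.008]
force: [2.2, 13.0, -6.8]
width: 0.135
```

At z = 0.1188 the spring still pulls down at -6.8 N, so the latch has entered a notch. I'll lower it the rest of the way.

Request:
jog_arm(moves=[{"xyz": [0,0,0.03],"twist": [0,0,0],"grip": 1},{"xyz": [0,0,0.06],"twist": [0,0,0],"grip": 1},{"xyz": [0,0,0.08],"twist": [0,0,0],"grip": 1},{"xyz": [0,0,0.1],"twist": [0,0,0],"grip": 1},{"xyz": [0,0,0.12],"twist": [0,0,0],"grip": 1}])

```text
clock: 8.85
position: [0.5933, 0.0022, 0.1117]
ee_rot: [-0.067, -3.141, -0.008]
force: [2.1, 13.0, -5.7]
width: 0.141
```

The bar is at about 1 mm and still spring-loaded, so the latch is in. I'll let go, retreat and check.

Request:
jog_arm(moves=[{"xyz": [0,0,0],"twist": [0,0,0],"grip": 0.4},{"xyz": [0,0,0],"twist": [0,0,0],"grip": 0},{"xyz": [0,0,0],"twist": [0,0,0],"grip": -0.5},{"xyz": [0,0,0],"twist": [0,0,0],"grip": -0.5},{"xyz": [0,0,0],"twist": [0,0,0],"grip": -0.5}])

```text
clock: 9.48
position: [0.5935, -0.0029, 0.1118]
ee_rot: [0.073, 3.141, -0.0]
force: [0.5, -0.0, 0.1]
width: 0.633
```

Request:
jog_arm(moves=[{"xyz": [0,0,-0.3],"twist": [0,0,0],"grip": -0.5},{"xyz": [0,0,-0.8],"twist": [0,0,0],"grip": -0.5},{"xyz": [0,0,-1.4],"twist": [0,0,0],"grip": -0.5},{"xyz": [0,0,-1.5],"twist": [0,0,0],"grip": -0.5},{"xyz": [0,0,-1.5],"twist": [0,0,0],"grip": -0.5}])

```text
clock: 10.1
position: [0.5934, -0.0026, 0.2017]
ee_rot: [0.072, 3.14, 0.0]
force: [1.5, -0.5, -0.5]
width: 0.747
```

```bash
python3 -c "
from h import *
import cv2
plan([0,.004,.125])
w=arm.get_image('wrist');s=arm.get_image('side');cv2.imwrite('pics/w4full.png',w)
a=cv2.resize(w[140:250,150:390],(800,367)[:2],interpolation=3)
b=cv2.resize(s[155:280,260:400],(261,233),interpolation=3); c=cv2.resize(arm.get_image('scene')[165:295,240:400],(287,233),interpolation=3)
bot=np.zeros((233,800,3),np.uint8);bot[:,:261]=b;bot[:,300:587]=c
cv2.imwrite('pics/w4.png',np.vstack([a,bot]))"
```

```text
t 10.1 TCPjig [ 0.001  -0.0025  0.2017] F [ 1.4666 -0.543  -0.5252] w 0.7474002845786084
xyz [0.0169 0.1089 1.279 ] twist [0.0011 0.0025 0.0233]
```

View pics/w4.png

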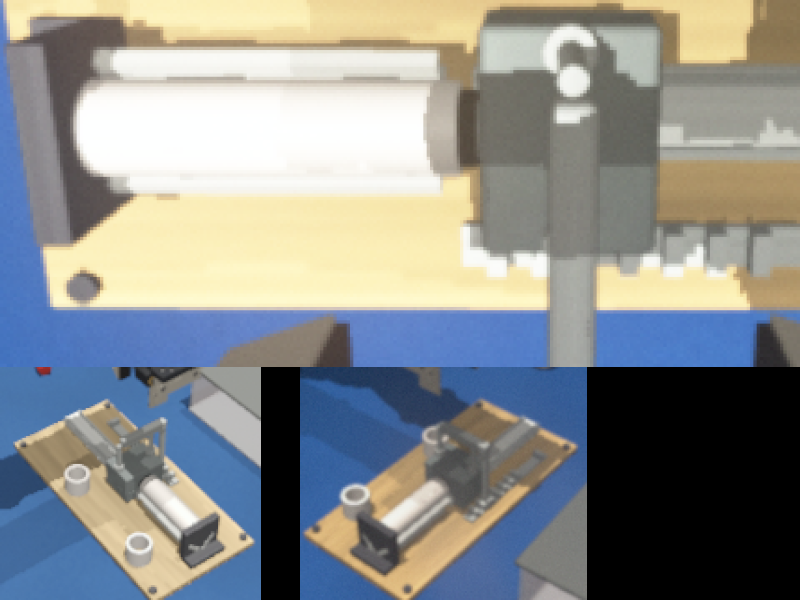

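```bash
python3 - <<'E'
from h import *
s=arm.observe(); c=arm.camera_params("wrist")
T=np.eye(4);T[:3,:3]=R.from_rotvec(s["ee_rot"]).as_matrix();T[:3,3]=s["position"]
P["wrist"]=dict(mtx=c["mtx"],T=T@c["T_tool_cam"])
def q(l,u,z):
    p=(np.array(u)+.5)*[.3,110/367]-.5+[150,140]
    print(l,W2J(onz("wrist",p,z)))
for z in (.126,.136): q(f"bar w/ z{z}",(550,190),z);q("    ",(597,190),z)
q("pipe end",(459,110),.06);q("pipe end axis",(443,110),.045);q("plate top",(62,243),.072);q("plate top",(32,30),.072);q("carr front",(480,130),.066);q("carr back",(658,130),.066)
print(proj("side",J2W([-.026,.002,.126])),proj("side",J2W([-.026,.002,.136])))
w=W2J(P["wrist"]["T"][:3,3]);print("cam",w)
E
```

```text
bar w/ z0.126 [-0.0062 -0.0034  0.126 ]
     [-0.0062  0.0084  0.126 ]
bar w/ z0.136 [-0.0093 -0.0033  0.136 ]
     [-0.0093  0.008   0.136 ]
pipe end [-0.0117 -0.0318  0.06  ]
pipe end axis [-0.0083 -0.0385  0.045 ]
plate top [ 0.0284 -0.1554  0.072 ]
plate top [-0.0377 -0.1549  0.072 ]
carr front [-0.0068 -0.025   0.066 ]
carr back [-0.007   0.0296  0.066 ]
[[325.251  193.9251]] [[325.2653 191.3541]]
cam [-0.0817 -0.003   0.3706]
```

The press looks like 21–24 mm, so I'll check the pad and pipe edges to sub-pixel accuracy before accepting it.

```bash
python3 - <<'E'
import cv2
a=cv2.imread("pics/w4full.png",0);b=cv2.imread("pics/w2.png",0)
for r in(172,176,180,184): print(r,list(map(int,a[r,270:304])))
for r in(190,194): print("bar",r,list(map(int,a[r,308:336])))
for r in(178,182,186): print("w2",r,list(map(int,b[r,255:300])))
E
```

```text
172 [250, 250, 250, 250, 250, 250, 250, 244, 193, 180, 181, 180, 179, 180, 181, 179, 162, 108, 80, 79, 78, 79, 84, 108, 107, 110, 110, 112, 113, 111, 111, 110, 110, 111]
176 [253, 253, 253, 253, 253, 253, 252, 208, 189, 189, 188, 189, 191, 188, 188, 185, 168, 98, 79, 80, 76, 76, 88, 111, 106, 107, 113, 113, 113, 112, 111, 111, 110, 107]
180 [254, 254, 254, 254, 254, 254, 253, 208, 185, 190, 185, 185, 186, 187, 186, 186, 167, 101, 79, 77, 77, 80, 88, 110, 107, 109, 111, 113, 110, 109, 109, 110, 109, 109]
184 [253, 253, 253, 253, 253, 253, 253, 250, 196, 178, 177, 178, 176, 177, 177, 176, 162, 107, 79, 77, 79, 76, 88, 104, 105, 108, 111, 111, 111, 111, 110, 111, 111, 108]
bar 190 [134, 134, 132, 130, 127, 115, 111, 122, 128, 130, 129, 131, 134, 132, 129, 132, 129, 130, 131, 126, 118, 113, 124, 127, 124, 126, 123, 123]
bar 194 [135, 135, 132, 134, 134, 131, 118, 121, 130, 126, 133, 132, 132, 130, 130, 132, 132, 127, 131, 124, 120, 117, 126, 129, 126, 128, 125, 125]
w2 178 [252, 252, 252, 252, 252, 251, 245, 131, 91, 89, 88, 89, 85, 97, 125, 153, 159, 161, 160, 159, 156, 157, 156, 155, 154, 148, 133, 133, 132, 133, 130, 130, 130, 127, 107, 106, 107, 109, 107, 108, 106, 108, 108, 106, 109]
w2 182 [254, 254, 254, 254, 254, 252, 228, 116, 92, 92, 92, 89, 96, 164, 237, 241, 241, 241, 242, 241, 241, 240, 241, 239, 231, 157, 143, 142, 144, 142, 142, 141, 142, 134, 117, 106, 108, 109, 109, 107, 106, 107, 107, 109, 106]
w2 186 [254, 254, 254, 254, 254, 254, 250, 140, 94, 93, 93, 90, 90, 128, 189, 202, 203, 202, 204, 202, 202, 202, 204, 202, 197, 174, 155, 153, 153, 151, 153, 158, 163, 153, 124, 110, 106, 109, 109, 108, 108, 106, 106, 106, 106]
```

```bash
python3 - <<'E'
import cv2
a=cv2.imread("pics/w4full.png")[155:215,260:340]
cv2.imwrite("pics/w4z.png",cv2.resize(a,None,fx=8,fy=8,interpolation=cv2.INTER_NEAREST))
E
```

```text
(no output)
```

View pics/w4z.png

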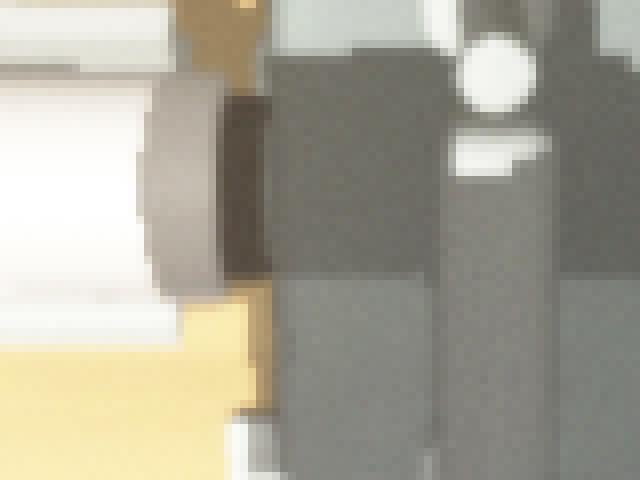

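The zoom puts the pipe end at column 286.7 and the carriage front at 292.3. The nose now stands out about 6.5 mm, against 29.4 mm when free, so it is pressed in about 23 mm (±0.7), inside the 3–26 mm limits. I'm handing in.

```bash
python3 -c "
from cell import arm
s=arm.observe();print(s['clock'],s['force'],s['position']);print(arm.sign_off())"
```

```text
10.25 [-0.05692382  0.13153145 -0.09467145] [ 0.59268174 -0.00261102  0.20048137]
the job is handed in; nothing more can be done
None
```

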